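Put the scale-check weights back in their graded block

ROBOT

A 6-joint arm with a two-finger parallel gripper is mounted at the origin on a cart in front of the work surface, level with it; the furniture and walls round the work are solid. World frame = base frame: x ahead of the robot, y to its left, z up, the work surface at z = 0. Lengths are in m, angles in degrees, forces in N, time in s.
With the tool pointing down it reaches from about 0.325 to 0.775 m from the base axis. Payload 5.5 kg.
Tool frame: the origin (TCP) lies at the centre of the arm's flange, where the gripper is bolted on; the fingertips stand 182 mm ahead of it and the grasp point (between the pads) lies 163 mm ahead of it; z points along the fingers, y is the line along which they close (so a half turn about z gives the same grasp; the last joint's range is limited). The gripper opens to 88 mm and grips with 3 to 60 N. Pads are 20 mm wide; open, the fingers measure 115 mm over their backs; the gripper's body (75 mm by 178 mm) begins 61 mm behind the grasp point.
Start: joints at [-74.754, 5.22, 70.514, -0, 104.267, -3.249], TCP at [0.19, -0.569, 0.405] pointing down, gripper open.
Joint ranges: [-164.24, 164.24], [-49.07, 125.15], [9.68, 141.18], [-86.29, 266.29], [3.28, 154.24], [-151.56, 151.56]. Speed limits (degrees/s): [147.25, 147.25, 172.46, 180, 180, 180].

INTERFACE

Orientations are given as [roll, pitch, yaw] about the fixed x, y, z axes, in that order (R = Rz(yaw) Ry(pitch) Rx(roll)).
In Python, from station import r gives the robot as it stands. The module is installed in compiled form; this text tells all that it offers. Calls block until the motion is done:
- r.reach(position, orientation): joint-space move of the TCP to a pose.
- r.servo_line(position, rotation=None, speed=0.15): straight line of the TCP; rotation=None keeps the orientation; speed is the mean speed in m/s.
- r.move_joints(angles): joint-space move.
- r.let_go() and r.grab(squeeze=None): open the fingers fully, or close them until they stop; squeeze is the grip in N (None keeps the last).
- r.wait(seconds).
- r.inverse_kinematics(position, orientation): joint angles nearest the present ones, or None.
- r.sense(): the state.
- r.snapshot(name): name is "scene" or "side" or "wrist"; returns a dict with "frame" (400x640x3 uint8, red, green, blue), "fx", "fy", "cx", "cy" (pixels), "R" (3x3) and "t" (3): a world point X has camera coordinates R X + t. Camera axes: x right, y down, z forward; pixel columns grow to the right and rows downward; lengths in m; the calibration is good to about 2 mm. A picture is of the moment at which its call begins. There is no depth.
A pose or a line that the arm cannot do raises r.IKError and nothing moves.
- r.hand_in(): hands the job in; it is judged then, once.
The state is a dict: "clock": time; "joints": joint angles; "joint_vel": joint speeds; "joint_torque": joint torques, N m; "tcp_pos": TCP position; "orientation": TCP orientation; "contact_force": force on the tool from outside, world axes, zero at the start; "torque": the same for the moment, N m; "opening": finger opening in m; "gripper_force": force on a finger pad.
Only numpy, scipy, OpenCV 4.12 (cv2) and the standard library are available. Lean on these libraries where they do the work, as an engineer would, in place of code of your own. Each camera call takes 0.05 s, during which the arm holds its last target. There are 200 camera calls.

TASK

The bench scale has been checked; put the four loose knob weights back into their wooden block so that they stand in order of size, each upright and fully down on the felt of the pocket made for it, the largest in the widest pocket and so on down to the smallest. Set each one down without dropping it, and leave the brown vial and the white jar where they stand.

Things in the scene. Friction and masses are not known exactly. Their poses are not given: they have to be found in the camera images.
- weight_50: the smallest of four stainless knob weights (50 g): upright cylinder 16 mm in diameter and 18 mm tall, above it a neck 7 mm in diameter and 4 mm tall, above that a grip knob 11 mm in diameter and 10 mm tall (flat shoulder at 18 mm, knob from 22 to 32 mm above the underside). Loose, on the table. Origin: centre of the underside; z up along its axis.
- weight_100: the second smallest of four stainless knob weights (100 g): upright cylinder 24 mm in diameter and 24 mm tall, above it a neck 10 mm in diameter and 4 mm tall, above that a grip knob 15 mm in diameter and 12 mm tall (flat shoulder at 24 mm, knob from 28 to 40 mm above the underside). Loose, on the table. Origin: centre of the underside; z up along its axis.
- weight_200: the second largest of four stainless knob weights (200 g): upright cylinder 32 mm in diameter and 29 mm tall, above it a neck 13 mm in diameter and 5 mm tall, above that a grip knob 19 mm in diameter and 14 mm tall (flat shoulder at 29 mm, knob from 34 to 48 mm above the underside). Loose, on the table. Origin: centre of the underside; z up along its axis.
- weight_500: the largest of four stainless knob weights (500 g): upright cylinder 42 mm in diameter and 41 mm tall, above it a neck 16 mm in diameter and 6 mm tall, above that a grip knob 24 mm in diameter and 18 mm tall (flat shoulder at 41 mm, knob from 47 to 65 mm above the underside). Loose, on the table. Origin: centre of the underside; z up along its axis.
- pad_50: felt disc 2 mm thick flooring the smallest of four round pockets in a fixed light-wood block (228 x 74 mm, 24 mm tall); pocket 21 mm wide, 3 mm bevel at its mouth, for the 16 mm weight. Origin: centre of the underside, 10 mm above the table and 14 mm below the block's top. y axis: along the row towards the widest pocket (this one -87 mm from the block's centre), x across, z up.
- pad_100: felt disc 2 mm thick flooring the second smallest of four round pockets in a fixed light-wood block (228 x 74 mm, 24 mm tall); pocket 29 mm wide, 3 mm bevel at its mouth, for the 24 mm weight. Origin: centre of the underside, 10 mm above the table and 14 mm below the block's top. y axis: along the row towards the widest pocket (this one -39 mm from the block's centre), x across, z up.
- pad_200: felt disc 2 mm thick flooring the second largest of four round pockets in a fixed light-wood block (228 x 74 mm, 24 mm tall); pocket 37 mm wide, 3 mm bevel at its mouth, for the 32 mm weight. Origin: centre of the underside, 10 mm above the table and 14 mm below the block's top. y axis: along the row towards the widest pocket (this one 16 mm from the block's centre), x across, z up.
- pad_500: felt disc 2 mm thick flooring the largest of four round pockets in a fixed light-wood block (228 x 74 mm, 24 mm tall); pocket 47 mm wide, 3 mm bevel at its mouth, for the 42 mm weight. Origin: centre of the underside, 10 mm above the table and 14 mm below the block's top. y axis: along the row towards the widest pocket (this one 76 mm from the block's centre), x across, z up.
- vial: brown sample vial with a black cap, 30 mm in diameter, 52 mm tall, standing loose on the left of the table; not to be moved. Origin: centre of the underside.
- jar: white sample jar with a dark cap, 44 mm in diameter, 46 mm tall, standing loose on the right of the table; not to be moved. Origin: centre of the underside.
Things that resemble listed ones, but are neither listed nor needed, are in the scene too. What is shaped like the weight_200 but orange or turquoise is not meant. Leave any red look-alike of the weight_500 alone.

How it is judged:
By the outcome, as a careful person would: the job done as asked, in the order asked, and still so for the second after the job is handed in, with the robot touching nothing.
It also fails if it takes over 99 s, if anything falls off the work surface, if the arm or the gripper's body presses on something with over 40 N, if the wrist force passes 120 N, or if a joint passes its speed limit or range.

## Working session

There is one attempt and no reset: what is moved stays moved. The work goes in short steps, each a Python script; the robot and the scene stay as the last script left them, time stands still between calls to the robot, and variables do not carry over. Pictures are saved under pics/ and viewed, at most 14 in all, crops included, and the job is handed in when it is done.

```bash
mkdir -p pics
python3 - <<'E'
from station import r
import cv2,numpy as np
for n in("scene","side"):
    s=r.snapshot(n);cv2.imwrite(f"pics/{n}0.png",s["frame"][:,:,::-1])
    print(n,s["fx"],s["fy"],s["cx"],s["cy"],np.round(s["R"],3).tolist(),np.round(s["t"],3), np.round(-np.array(s["R"]).T@s["t"],3))
print(r.sense())
E
```

```text
scene 440.10844678100074 440.10844678100074 319.144565090669 195.87519874345136 [[-0.702, -0.712, -0.009], [-0.304, 0.311, -0.901], [0.644, -0.629, -0.434]] [0.372 0.201 1.137] [-0.41   0.918  0.678]
side 377.53983773144415 377.53983773144415 320.6912208098343 196.69929626025927 [[1.0, -0.022, -0.01], [-0.018, -0.437, -0.899], [0.016, 0.899, -0.437]] [-0.539  0.037  1.238] [ 0.519 -1.109  0.57 ]
{'clock': 0.1, 'joints': array([-7.47543247e+01,  5.25899105e+00,  7.05736537e+01,  1.36671449e-03,
        1.04266725e+02, -3.24768141e+00]), 'joint_vel': array([-0.03972681, -0.09613799, -0.22803385,  0.06243715,  0.12406621,
       -0.03730475]), 'joint_torque': array([ 3.12248856e-03, -4.47857273e+01, -4.07570422e+01,  7.00693228e-02,
        2.84018187e-02, -1.05851261e-04]), 'tcp_pos': array([ 0.1903433 , -0.56906613,  0.4036307 ]), 'orientation': array([-1.79900865e+02, -6.95252717e-03,  1.84936863e+01]), 'contact_force': array([ 0.26643518, -0.22516972,  0.77302271]), 'torque': array([-0.02087409,  0.03018167, -0.00278967]), 'gripper_force': 0.0, 'opening': 0.08793819321910913}
```

View pics/scene0.png

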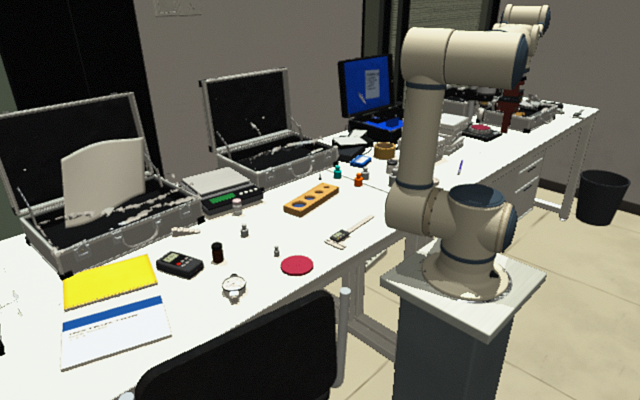

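View pics/side0.png

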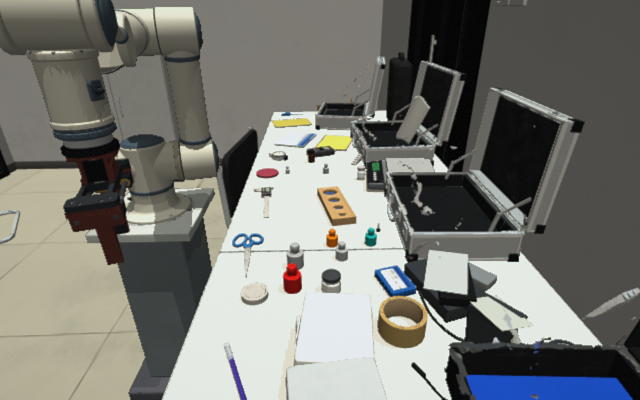

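The side view shows grey weights at about (295,255) and (342,250), and small ones at (287,170), (325,168) and (361,172). The look-alikes are red (292,278), orange (332,238) and turquoise (371,236). The block is at (337,205), the vial at (310,155) and the jar at (331,280). I'll enlarge the crops to check.

```bash
cat > h.py <<'E'
from station import r
import cv2,numpy as np
def ray(s,uv,z):
    R=np.array(s["R"]);c=-R.T@np.array(s["t"])
    d=R.T@np.array([(uv[0]-s["cx"])/s["fx"],(uv[1]-s["cy"])/s["fy"],1])
    return c+d*(z-c[2])/d[2]
def proj(s,X):
    p=np.array(s["R"])@X+np.array(s["t"]);return np.array([s["cx"]+s["fx"]*p[0]/p[2],s["cy"]+s["fy"]*p[1]/p[2]])
E
python3 - <<'E'
from h import *
a=cv2.imread("pics/side0.png");b=cv2.imread("pics/scene0.png")
f=lambda i,x,y,w,h,k:cv2.resize(i[y:y+h,x:x+w],None,fx=k,fy=k,interpolation=cv2.INTER_CUBIC)
cv2.imwrite("pics/c1.png",np.vstack([f(a,250,145,160,70,5),f(a,270,220,130,75,5)[:, :].copy() if 0 else f(a,250,222,160,48,5)]))
cv2.imwrite("pics/c2.png",f(b,200,150,200,130,4))
S=r.snapshot("side");C=r.snapshot("scene")
for p in[(295,266),(342,259),(287,173),(325,172),(361,178)]:print("side",p,ray(S,p,0).round(3))
for p in[(244,236),(277,256),(237,213),(365,178),(392,180)]:print("scene",p,ray(C,p,0).round(3))
E
```

```text
side (295, 266) [ 0.467 -0.332  0.   ]
side (342, 259) [ 0.587 -0.306  0.   ]
side (287, 173) [0.411 0.283 0.   ]
side (325, 172) [0.562 0.287 0.   ]
side (361, 178) [0.698 0.22  0.   ]
scene (244, 236) [0.559 0.287 0.   ]
scene (277, 256) [0.406 0.286 0.   ]
scene (237, 213) [ 0.697  0.216 -0.   ]
scene (365, 178) [ 0.582 -0.3    0.   ]
scene (392, 180) [ 0.496 -0.357  0.   ]
```

View pics/c1.png

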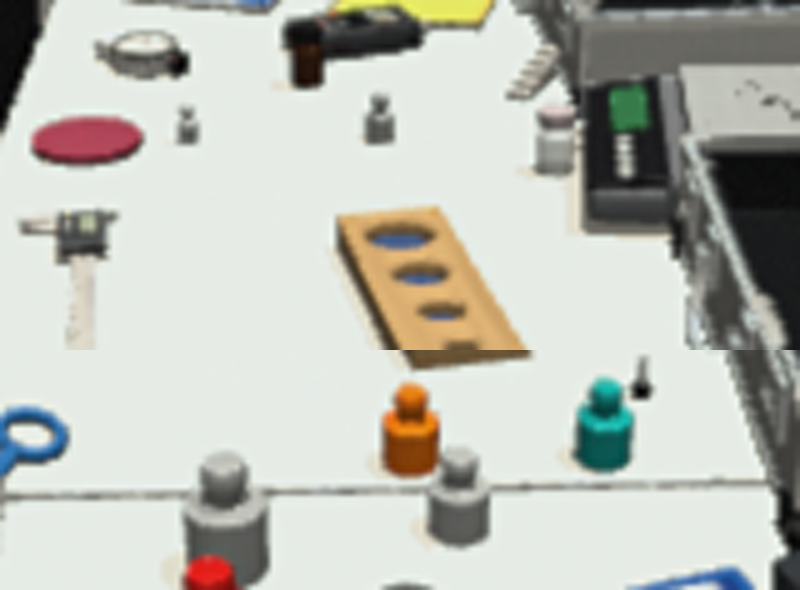

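View pics/c2.png

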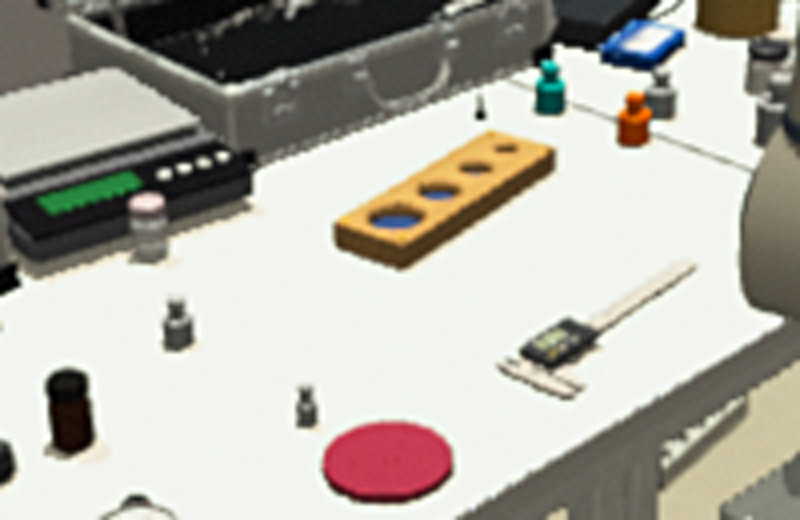

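The grey weights are 50 at side (287,170), 100 at (325,168), 200 at (342,250) and 500 at (295,255). The item at (361,172) is a pink-capped vial, and the orange, turquoise and red ones are decoys. The block's wide pocket faces +y. Next I'll refine positions with the wrist camera.

Run:
```python
from h import *
def mv(x,y,z,yaw):
    t=r.sense()["clock"];r.reach([x,y,z],[180,0,yaw]);print(r.sense()["clock"]-t,r.sense()["joints"].round(1))
mv(.53,-.31,.40,18)
ims=[]
s=r.snapshot("wrist");ims.append(s);print(np.round(s["R"],2).tolist(),(-np.array(s["R"]).T@s["t"]).round(3))
mv(.6,-.03,.40,0)
ims.append(r.snapshot("wrist"))
mv(.5,.28,.40,0)
ims.append(r.snapshot("wrist"))
import pickle;pickle.dump(ims,open("w.pkl","wb"))
cv2.imwrite("pics/w.png",np.vstack([cv2.resize(i["frame"][:,:,::-1],(320,200)) for i in ims]))
cv2.imwrite("pics/w.png",np.hstack([cv2.resize(np.vstack([ims[0]["frame"],ims[1]["frame"]])[:,:,::-1],(400,500)),cv2.resize(ims[2]["frame"][:,:,::-1],(400,250)).repeat(2,0)]))
```

```text
1.575 [-33.6   7.3  68.7  -0.  104.   38.5]
[[0.31, -0.95, 0.0], [-0.91, -0.29, 0.3], [-0.28, -0.09, -0.95]] [ 0.608 -0.285  0.38 ]
1.1083 [ -6.2   5.3  70.9  -0.  103.8  83.8]
1.2334000000000005 [ 25.7   1.   75.4  -0.  103.6 115.8]
```

View pics/w.png

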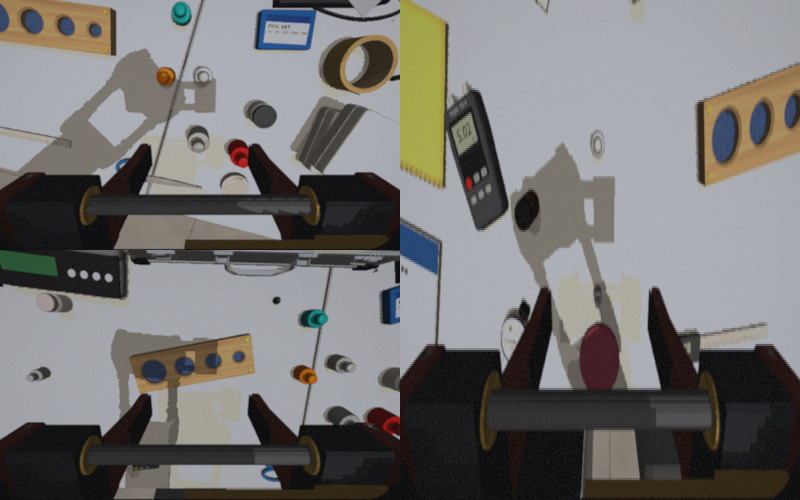

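The wrist views show 500 at about (198,137), 200 at (203,75) and red at (240,152) in the upper left, half-scale in x. 100 is at (597,143) and 50 at (598,294) in the right panel, and the block is at (193,362). I'll measure the pockets and zoom in on the knobs.

Run:
```python
from h import *
import pickle
ims=pickle.load(open("w.pkl","rb"))
s=ims[1];hsv=cv2.cvtColor(s["frame"],cv2.COLOR_RGB2HSV)
wood=cv2.inRange(hsv,(8,60,60),(25,255,255));blue=cv2.inRange(hsv,(100,70,30),(130,255,255))
cs,_=cv2.findContours(blue[:330],cv2.RETR_EXTERNAL,cv2.CHAIN_APPROX_NONE)
for c in cs:
    if cv2.contourArea(c)>40:
        m=cv2.moments(c);u=(m["m10"]/m["m00"],m["m01"]/m["m00"]);print("blue",np.round(u,1),cv2.contourArea(c),ray(s,u,.012).round(4)[:2])
cs,h=cv2.findContours(wood,cv2.RETR_CCOMP,cv2.CHAIN_APPROX_NONE)
for c,hh in zip(cs,h[0]):
    if cv2.contourArea(c)>60:
        P=np.array([ray(s,p[0],.024)[:2] for p in c],np.float32)
        (x,y),R=cv2.minEnclosingCircle(P);e=cv2.fitEllipse(P*1000)
        print("hole" if hh[3]>=0 else "outer",c.mean((0,1)).round(0),x,y,2*R,np.round(e[0],1),np.round(e[1],1),cv2.minAreaRect(P) )
pts=[(0,[.467,-.332,.056],60,"500"),(0,[.585,-.303,.04],60,"200"),(2,[.56,.287,.034],60,"100"),(2,[.408,.285,.027],60,"50")]
T=[]
for i,X,w,n in pts:
    s=ims[i];u=proj(s,np.array(X)).round().astype(int);x0,y0=u-[33,25]
    print(n,"origin",x0,y0)
    t=cv2.resize(s["frame"][y0:y0+50,x0:x0+66,::-1],(396,300),interpolation=cv2.INTER_CUBIC)
    cv2.drawMarker(t,tuple(map(int,(proj(s,np.array(X))-[x0,y0]+.5)*6)),(0,0,255),0,12);T.append(t)
cv2.imwrite("pics/k.png",np.vstack([np.hstack(T[:2]),np.hstack(T[2:])]))
s=ims[1];b=s["frame"][150:330,180:430,::-1]
cv2.imwrite("pics/b.png",cv2.resize(b,None,fx=3.2,fy=3.2,interpolation=cv2.INTER_CUBIC))
```

```text
blue [246.9 193.8] 879.5 [0.569 0.058]
blue [295.3 185. ] 540.5 [ 0.5802 -0.0017]
blue [340.5 176.7] 317.0 [ 0.5906 -0.0565]
blue [380.4 169.7] 142.5 [ 0.5993 -0.1041]
blue [624.4  88.3] 1229.0 [ 0.6917 -0.3701]
outer [505. 334.] 0.37138116359710693 -0.2821763753890991 0.09233275055885315 [ 371.7 -277.6] [30.7 88.7] ((0.37204357981681824, -0.2865247130393982), (0.09143394231796265, 0.020122932270169258), 8.66116714477539)
outer [133. 332.] 0.37251389026641846 0.21817591786384583 0.09305859357118607 [373.4 215.8] [29.2 89.3] ((0.3738185465335846, 0.2246403992176056), (0.01735851727426052, 0.09276941418647766), 78.59033966064453)
outer [488. 200.] 0.5654348731040955 -0.23379318416118622 0.05281003564596176 [ 564.9 -232.9] [30.1 51.4] ((0.5645090937614441, -0.23346351087093353), (0.05216950550675392, 0.03177598863840103), 70.39949798583984)
outer [310. 181.] 0.5846315026283264 -0.017233222723007202 0.23801058530807495 [585.3 -16.7] [ 83.6 295.5] ((0.5858051776885986, -0.017401225864887238), (0.07916288822889328, 0.22777314484119415), 11.45258903503418)
hole [246. 194.] 0.572025299072265
[... 186 characters left out ...]
 185.] 0.5828666687011719 -0.002382338047027588 0.038460623472929 [583.3  -2.5] [36.4 36.5] ((0.5829893350601196, -0.0025219321250915527), (0.03619880601763725, 0.03606834262609482), 43.84413146972656)
hole [340. 177.] 0.593405544757843 -0.05554298311471939 0.030119746923446655 [593.3 -55.5] [28.6 28.9] ((0.5931020975112915, -0.05564264580607414), (0.02869129180908203, 0.02876468375325203), 34.43987274169922)
hole [380. 170.] 0.6018804907798767 -0.10178104788064957 0.021952442824840546 [ 601.8 -101.8] [20.1 20.7] ((0.6020830869674683, -0.10186059772968292), (0.020408453419804573, 0.01975739561021328), 2.850687026977539)
500 origin 287 210
200 origin 296 99
100 origin 279 95
50 origin 282 220
```

View pics/k.png

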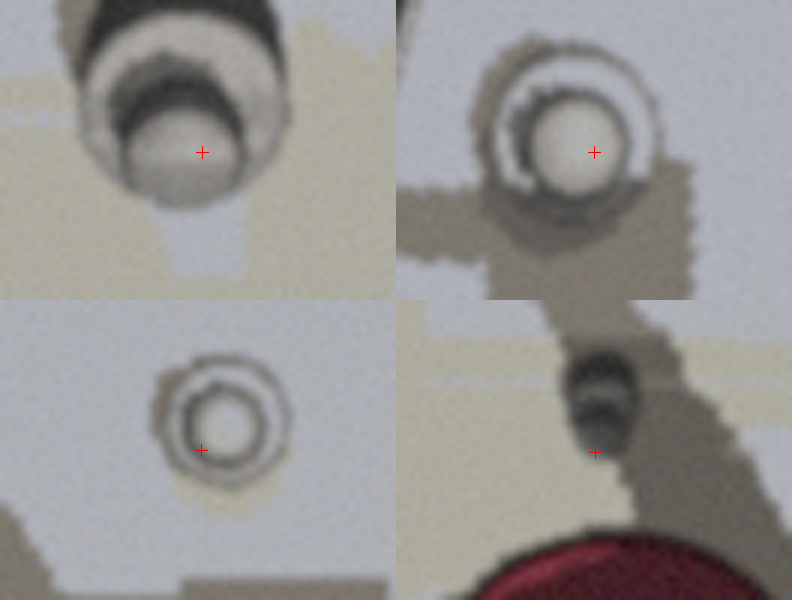

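View pics/b.png

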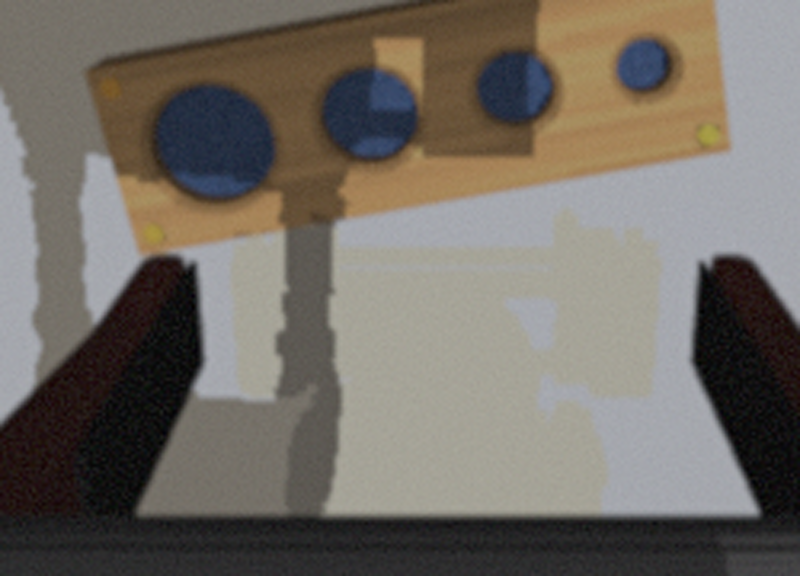

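Picks: 500 knob at (317,236), 200 at (326,123), 100 at (317,115.5), 50 at (316,242). The four pockets are clean holes with matching diameters. I'll hover over each at the placing yaw of 101° so camera errors cancel, and re-measure.

Run:
```python
from h import *
import pickle
ims=pickle.load(open("w.pkl","rb"))
est={}
for n,i,u,z in[("50",2,(316,242.5),.032),("100",2,(316.8,115.3),.04),("200",0,(325.8,122.6),.048),("500",0,(317.3,235.8),.065)]:
    est[n]=ray(ims[i],u,z);print(n,est[n].round(4))
for n,u in[("red",(384,245)),("orange",(266,122)),("jar",(421,185))]:print(n,ray(ims[0],u,.05).round(3))
H={};T=[]
def blk(s):
    hsv=cv2.cvtColor(s["frame"],cv2.COLOR_RGB2HSV);wood=cv2.inRange(hsv,(8,60,60),(25,255,255))
    cs,h=cv2.findContours(wood,cv2.RETR_CCOMP,cv2.CHAIN_APPROX_NONE)
    for c,hh in zip(cs,h[0]):
        if cv2.contourArea(c)>100 and hh[3]>=0:
            P=np.array([ray(s,p[0],.018)[:2] for p in c],np.float32);e=cv2.fitEllipse(P*1000)
            print("hole",c.mean((0,1)).round(0),np.round(e[0],1),np.round(e[1],1))
for n in["50","100","b1","b2","200","500"]:
    x,y=est[n][:2] if n in est else ((.5775,.028) if n=="b1" else (.5965,-.078))
    r.reach([x,y,.34],[180,0,101]);r.wait(.2);s=r.snapshot("wrist");H[n]=s
    q=r.sense();print(n,q["clock"].round(1) if hasattr(q["clock"],"round") else q["clock"],q["tcp_pos"].round(4),q["orientation"].round(2))
    if n[0]=="b":blk(s);continue
    u=proj(s,est[n]).round().astype(int);x0,y0=u-[33,25];print("origin",x0,y0)
    T.append(cv2.resize(s["frame"][y0:y0+50,x0:x0+66,::-1],(396,300),interpolation=cv2.INTER_CUBIC))
pickle.dump(H,open("hv.pkl","wb"))
cv2.imwrite("pics/k2.png",np.vstack([np.hstack(T[:2]),np.hstack(T[2:])]))
```

```text
50 [0.4138 0.2834 0.032 ]
100 [0.5648 0.2819 0.04  ]
200 [ 0.5859 -0.2995  0.048 ]
500 [ 0.469 -0.328  0.065]
red [ 0.475 -0.407  0.05 ]
orange [ 0.568 -0.241  0.05 ]
jar [ 0.555 -0.419  0.05 ]
50 6.0083 [0.414  0.2834 0.3401] [179.99   0.   100.98]
origin 286 162
100 6.9083 [0.5636 0.2823 0.341 ] [ 1.7993e+02 -2.0000e-02  1.0107e+02]
origin 287 165
b1 8.1583 [0.5776 0.0292 0.3399] [-1.7999e+02 -1.0000e-02  1.0110e+02]
hole [316. 299.] [ 600.4 -102.8] [18.1 19.8]
hole [316. 260.] [591.5 -55.3] [26.2 28.8]
hole [317. 212.] [581.3  -1.3] [35.4 36.9]
hole [317. 154.] [570.1  57.5] [46.6 47.2]
b2 8.9167 [ 0.5965 -0.0767  0.3402] [179.98  -0.   101.11]
hole [317. 208.] [ 600.3 -102.8] [20.4 20.9]
hole [318. 162.] [591.4 -55.4] [28.7 29.5]
hole [318. 103.] [581.3  -1.7] [36.9 37. ]
hole [319.  31.] [570.3  57.1] [46.8 47.3]
200 10.0583 [ 0.5864 -0.298   0.3403] [1.7997e+02 1.0000e-02 1.0112e+02]
origin 285 169
500 10.8583 [ 0.4699 -0.3276  0.3397] [-1.7999e+02 -2.0000e-02  1.0108e+02]
origin 284 173
```

View pics/k2.png

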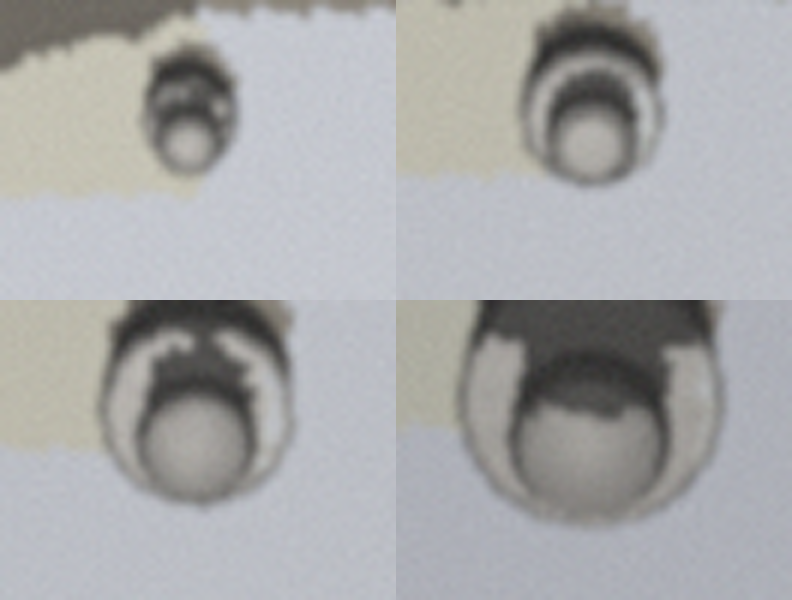

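The knob tops are clear in all four tiles: 50 at (316.8,185.2), 100 at (318.8,188.2), 200 at (317.3,193.0), 500 at (315.8,196.2). The block holes agree across views. I'll pick the 500 first.

```bash
cat >> h.py <<'E'
import pickle
PX={"50":(316.8,185.2,.032,.0205,15),"100":(318.8,188.2,.04,.0265,18),"200":(317.3,193.0,.048,.032,25),"500":(315.8,196.2,.065,.0445,40)}
PK={"500":(.5702,.0573),"200":(.5813,-.0015),"100":(.5914,-.0554),"50":(.6003,-.1028)}
O=[180,0,101]
def st(m):
    q=r.sense();print(m,"t%.1f"%q["clock"],q["tcp_pos"].round(4),"open %.4f gf %.1f"%(q["opening"],q["gripper_force"]),q["contact_force"].round(1));return q
def pick(n):
    u,v,zt,tip,f=PX[n];X=ray(pickle.load(open("hv.pkl","rb"))[n],(u,v),zt);print(n,X.round(4))
    r.reach([X[0],X[1],.34],O);r.wait(.3)
    r.servo_line([X[0],X[1],tip+.182],speed=.12);r.wait(.4);q0=st("down")
    r.grab(f);q=st("grab")
    r.servo_line([X[0],X[1],.34],speed=.12);r.wait(.3);st("up")
    pickle.dump(q["tcp_pos"][2],open("gz.pkl","wb"))
def place(n):
    gz=pickle.load(open("gz.pkl","rb"));x,y=PK[n];z=gz+.012
    r.reach([x,y,.34],O);r.wait(.3)
    r.servo_line([x,y,z+.017],speed=.12);r.wait(.4);q=st("above");f0=q["contact_force"][2]
    for k in np.arange(.013,-.004,-.001):
        r.servo_line([x,y,z+k],speed=.03);r.wait(.05);q=r.sense()
        if abs(q["contact_force"][2]-f0)>3:break
    print("contact at k=%.3f"%k,"z-nom %.4f"%(q["tcp_pos"][2]-z));r.wait(.2);st("contact")
def release(n):
    r.let_go();q=st("rel");p=q["tcp_pos"];r.servo_line([p[0],p[1],.34],speed=.2);st("up")
E
python3 - <<'E'
from h import *
pick("500")
s=r.snapshot("wrist");cv2.imwrite("pics/g.png",s["frame"][:,:,::-1])
E
```

```text
500 [ 0.4672 -0.3264  0.065 ]
down t12.9 [ 0.4673 -0.3264  0.2268] open 0.0881 gf 0.0 [ 0.1 -0.2 -0.6]
grab t13.9 [ 0.4671 -0.3264  0.2265] open 0.0232 gf 40.0 [-1.5 -0.5 -0.4]
up t15.3 [ 0.4672 -0.3264  0.3394] open 0.0231 gf 40.0 [ 0.5 -0.2 -4.2]
```

View pics/g.png

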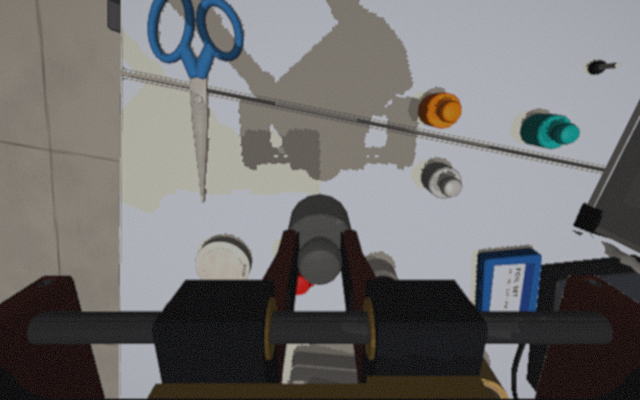

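The 500 is held upright between the fingers at about (320,240). I'll place it now.

Run:
```python
from h import *
place("500")
```

```text
above t18.4 [0.5703 0.0573 0.2558] open 0.0230 gf 40.0 [ 0.2 -0.3 -5.7]
contact at k=-0.001 z-nom -0.0000
contact t23.1 [0.5702 0.0573 0.2384] open 0.0227 gf 40.0 [-4.8 -0.6  5.7]
```

```bash
sed -i 's/z+.017\]/z+.008]/; s/np.arange(.013,/np.arange(.006,/' h.py
python3 - <<'E'
from h import *
release("500");pick("200");place("200")
E
```

```text
rel t24.2 [0.5702 0.0573 0.2375] open 0.0880 gf 0.0 [-0.3  0.2  0.3]
up t24.9 [0.5701 0.0573 0.3389] open 0.0877 gf 0.0 [-0.4 -0.1 -1.6]
200 [ 0.5854 -0.2988  0.048 ]
down t28.1 [ 0.5854 -0.2989  0.2142] open 0.0878 gf 0.0 [ 0.1  0.4 -0.3]
grab t29.2 [ 0.5854 -0.2989  0.214 ] open 0.0185 gf 25.0 [-0.2 -0.1  0.8]
up t30.7 [ 0.5854 -0.2988  0.3394] open 0.0185 gf 25.0 [ 0.3 -0.2 -1.5]
above t33.6 [ 0.5813 -0.0015  0.2343] open 0.0183 gf 25.0 [ 1.4  0.2 -1.5]
contact at k=-0.001 z-nom -0.0001
contact t36.2 [ 0.5813 -0.0015  0.2259] open 0.0184 gf 25.0 [-4.2  1.1  6.1]
```

Run:
```python
from h import *
release("200");s=r.snapshot("wrist");cv2.imwrite("pics/p2.png",s["frame"][:,:,::-1]);pick("100");place("100")
```

```text
rel t37.3 [ 0.5813 -0.0015  0.225 ] open 0.0881 gf 0.0 [-0.1 -0.7  0.2]
up t38.1 [ 0.5812 -0.0015  0.3386] open 0.0879 gf 0.0 [ 0.4 -0.4 -0.7]
100 [0.5636 0.2837 0.04  ]
down t41.2 [0.5636 0.2837 0.2087] open 0.0876 gf 0.0 [-0.1 -0.3 -0.8]
grab t42.3 [0.5636 0.2837 0.2085] open 0.0139 gf 18.0 [ 0.5 -0.4 -0.1]
up t43.8 [0.5636 0.2837 0.3395] open 0.0145 gf 18.0 [ 0.6  0.4 -1.8]
above t46.9 [ 0.5914 -0.0554  0.2288] open 0.0145 gf 18.0 [ 0.6  0.4 -2. ]
contact at k=-0.001 z-nom -0.0001
contact t49.5 [ 0.5915 -0.0555  0.2204] open 0.0143 gf 18.0 [-2.6  0.4  6.1]
```

View pics/p2.png

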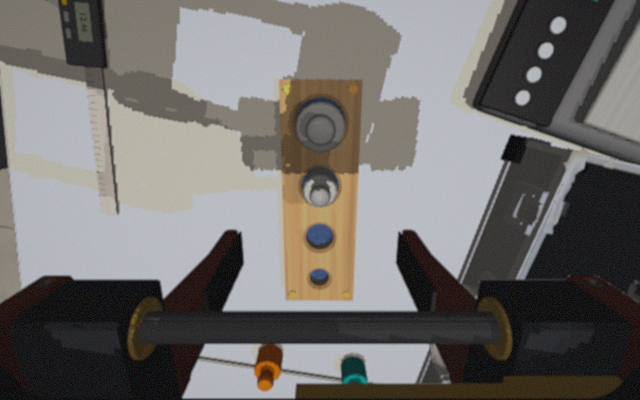

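The 500 at (320,125) and the 200 at (320,187) stand upright in their pockets. I'll continue with the 50.

Run:
```python
from h import *
release("100");pick("50");place("50")
```

```text
rel t50.7 [ 0.5914 -0.0554  0.2195] open 0.0880 gf 0.0 [-0.4 -0.8 -0.6]
up t51.4 [ 0.5913 -0.0554  0.3386] open 0.0880 gf 0.0 [-1.2  0.5  0. ]
50 [0.4117 0.2851 0.032 ]
down t54.9 [0.4118 0.2851 0.2027] open 0.0881 gf 0.0 [-0.5 -0.3 -0.4]
grab t56.0 [0.4117 0.2851 0.2025] open 0.0102 gf 15.0 [ 0.1 -0.9 -0.4]
up t57.6 [0.4117 0.285  0.3396] open 0.0103 gf 15.0 [-1.   0.3 -0.6]
above t61.1 [ 0.6003 -0.1028  0.2227] open 0.0099 gf 15.0 [-0.9  0.5 -0.6]
contact at k=-0.001 z-nom -0.0001
contact t63.7 [ 0.6004 -0.1029  0.2144] open 0.0100 gf 15.0 [-1.3  1.   5.8]
```

Run:
```python
from h import *
release("50");r.wait(.3);w=r.snapshot("wrist");s=r.snapshot("side")
a=cv2.resize(w["frame"][0:260,240:400,::-1],(369,600));b=cv2.resize(s["frame"][150:260,250:400,::-1],None,fx=2.85,fy=2.85,interpolation=cv2.INTER_CUBIC)
b=cv2.copyMakeBorder(b,0,600-b.shape[0],0,0,0);cv2.imwrite("pics/f.png",np.hstack([a,b]))
```

```text
rel t64.9 [ 0.6003 -0.1028  0.2135] open 0.0877 gf 0.0 [-0.   0.5  0.2]
up t65.7 [ 0.6002 -0.1028  0.3385] open 0.0879 gf 0.0 [-0.1 -0.5 -0. ]
```

View pics/f.png

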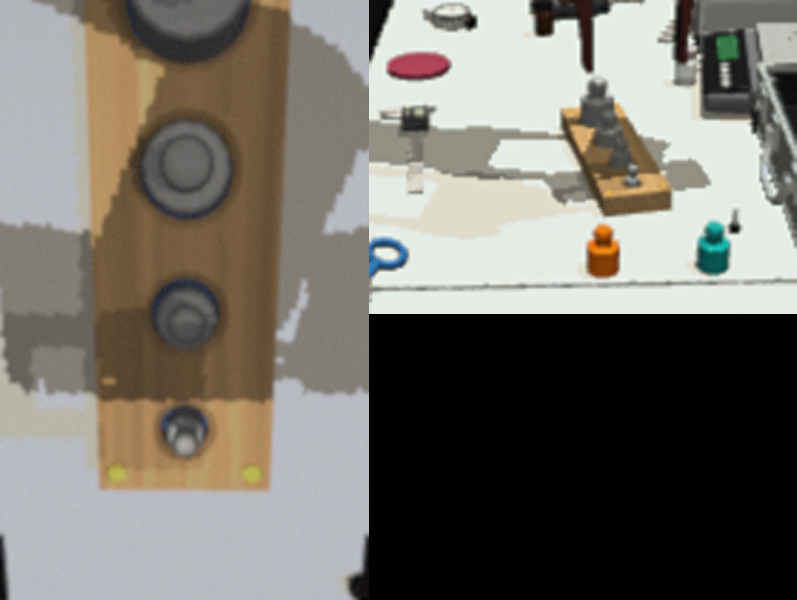

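All four weights stand upright in their pockets in size order (left crop: 500 at the top, 50 at (185,432)), and the robot is clear of them.

```bash
python3 -c "
from station import r
print(r.hand_in())"
```

```text
the job is handed in; nothing more can be done
None
```

The four knob weights stand upright in their own pockets in order of size, each lowered to contact at the felt height before release; the vial and jar were not touched, and the job was handed in at about 66 s.

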